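# Seat taped strips in the sawing jig and lock them with the cam

## Task

The taped bundle of pine strips is about to be sawn to length, but it lies crooked in the sawing jig. Without gripping or lifting anything, push the bundle along the jig with the fingertips until its side is flat against the long fence and its end is up against the stop block; then push the cam lever clockwise (seen from above) as far as it goes, so that the cam clamps the bundle firmly in that place. Leave the try square, offcut, pencil and saw where they lie.

Things in the scene. Friction and masses are not known exactly. Their poses are not given: they have to be found in the camera images.
- saw_jig: Sawing jig (bench hook) screwed to the bench, immovable: plywood base 165 (x) x 210 (y) x 12 mm. Origin: centre of its underside, on the bench. +x points to the fence (roughly away from the robot), +y to the open left end where the saw will pass, -y to the stop block. In this frame (mm): fence face x = 60.5, stop face y = -85, base top z = 12, cam bolt x = -36.5, y = 10.
- fence: Wooden fence along the far edge of the jig, fixed, 210 mm long, 22 thick, top 28 mm above the jig's base. Its origin and axes are those of the jig; its face, at x = 60.5 mm, looks to -x.
- end_stop: Dark wooden stop block at the right (-y) end of the jig, fixed, 58 (x) x 20 (y) mm, top 26 mm above the base. Its origin and axes are those of the jig; its face, at y = -85 mm, looks to +y and spans x = 1.5 to 59.5 mm.
- strip_bundle: Four pine strips joined by yellow tape, loose, about 0.16 kg, 60 (x) x 236 (y, along) x 17 mm high; origin: centre of its underside. It lies flat on the jig, its centre 10 to 17 mm short of the fence and 22 to 52 mm short of the stop, up to 0.06 rad askew, its +y end overhanging the jig. Seated: x = 30.5, y = 33, z = 12 mm in the jig's frame, axes parallel to the jig's.
- cam_lever (a joint): Turn of the wooden cam lever about its bolt, rad; 0 = open, grows clockwise seen from above, starts at 0 to 0.25. The cam meets a seated bundle at about 1.9, jams and tightens up to the end of travel, 2.1. In the jig's frame the lever points from the bolt along (cos t, sin t), t = 3.927 - value: open, to the right and the robot; clamped, to the left and the robot.
- lever_end (a point): Centre of the lever's rounded end (21 mm across), on its top face, 88 mm from the bolt axis. The lever is a pale wooden bar 16 mm wide; its underside is 1 mm and its top 21 mm above the jig's base.
- cam_bolt (a point): Axis of the cam's bolt at the height of the lever's top, 33 mm above the bench, between robot and bundle. The cam is a wooden disc of radius 22 mm, centred 16 mm off this axis; open, it reaches at most 37 mm to the left of the bolt and leaves more than 20 mm between itself and a seated bundle. Stiff (0.12 N m): stays where left.
- try_square: Try square lying flat, 166 x 95 x 16 mm, to the right of the jig on the robot's side; leave it alone. Origin: centre of its underside.
- offcut: Dark walnut offcut block, 34 x 70 x 19 mm; leave it alone. Origin: centre of its underside.
- pencil: Red pencil, 168 mm long, 8 mm thick, lying to the left of the jig on the robot's side; leave it alone. Origin: middle of its underside, its length along its y.
- back_saw: Dovetail saw with dark handle lying flat, 92 x 316 x 22 mm, on the right of the bench; leave it alone. Origin: centre of its underside.

How it is judged:
By the outcome, as a careful person would: the job done as asked, in the order asked, and still so for the second after the job is handed in, with the robot touching nothing.
It also fails if it takes over 72 s, if anything falls off the work surface, if the arm or the gripper's body presses on something with over 40 N, if the wrist force passes 120 N, or if a joint passes its speed limit or range.

## Robot

A 6-joint arm with a two-finger parallel gripper is mounted at the origin on the work surface; the furniture and walls round the work are solid. World frame = base frame: x ahead of the robot, y to its left, z up, the work surface at z = 0. Lengths are in m, angles in rad, forces in N, time in s.
With the tool pointing down it reaches from about 0.35 to 0.975 m from the base axis. Payload 4.9 kg.
Tool frame: the origin (TCP) lies at the very end of the fingers, on their centre line; the grasp point (between the pads) lies 19 mm behind it; z points along the fingers, y is the line along which they close (so a half turn about z gives the same grasp; the last joint's range is limited). The gripper opens to 85 mm and grips with 20 to 120 N. Pads are 22 mm wide; open, the fingers measure 114 mm over their backs; the gripper's body (76 mm by 85 mm) begins 54 mm behind the grasp point. The pads swing forward as they close: fully open they stand 13 mm farther back than shut.
Start: joints at [1.036, 0.053, 1.613, -0, 1.476, -0.119], TCP at [0.252, 0.572, 0.231] pointing down, gripper open.
Joint ranges: [-3.01, 3.01], [-1.01, 2.22], [0.06, 2.58], [-1.02, 4.17], [0.09, 2.62], [-3.14, 3.14]. Speed limits (rad/s): [2.57, 2.57, 3.14, 3.14, 3.14, 3.14].

## Interface

Orientations are given as a unit quaternion [w, x, y, z].
In Python, from plant import * gives the robot as it stands.
- The arm moves only by the tool jog_arm, never from a script. Its argument "moves" is a list that holds one entry, the list of rows, each a list of 7 numbers: the finger opening in cm, from 0 to 8.54, then the shift along the tool's x, y, z in cm, then the turn, a rotation vector about the tool's x, y, z in rad. A call has 1 to 20 rows; each row shifts and turns the commanded pose from where the row before left it, along the tool's axes as they then stand; what a row does not reach is not made up. A row lasts 1/12 s, in which the tool goes at most 41.7 mm and 7.16 degrees, less where a joint would pass 70% of its speed; a pose out of reach is approached as far as the arm can. A call is refused whole if a number of a shift passes 4.17 or a number of a turn 0.125, either way. A call with a gripper value outside its range is refused whole. The fingers move at their own pace and stop on an object; the grip force is fixed at half the most. Time passes only in rows, so rows that do not move let the fingers close. It gives the time, the measured TCP pose, the force, the opening and the grip force at its end, in the units of the state.
- state(): the state, without advancing time (a new reading comes with each control period).
- grab_frame(name): name is "side" or "top"; returns a dict with "color" (420x560x3 uint8, blue, green, red), "depth" (420x560 float32, m along the optical axis (not along the pixel's ray), 0 where there is no reading), "fx", "fy", "cx", "cy" (pixels), "k1" (the pictures are not rectified: a ray, as slopes to the right and down, at radius r is drawn at 1 + k1 r^2 times it, then the intrinsics apply), "R" (3x3) and "t" (3): a world point X has camera coordinates R X + t. Camera axes: x right, y down, z forward; pixel columns grow to the right and rows downward; lengths in m; the calibration is good to about 2 mm. A picture is of the moment at which its call begins.
- job_done(): hands the job in; it is judged then, once.
Trained networks look in a picture, given as the dict that the camera call returned (one of the last four; its "shot" number tells which), for a name from the list of things; names that differ only in an ending like _2 or _b are one class to them, and where a whole thing is asked for, a point or a joint stands for the part that bears it (a point fixed in the world has none). Each returns a list of dicts, best first, with "p" (0 to 1); they miss things now and then, are a little off and sometimes report something else, mostly with a low value. They report only what shows in the picture. A call takes as long as a camera call.
- recognise(name, picture): "rect" ([centre column, centre row, width, height] in pixels, round what is visible of it).
- regions_of(name, picture): "pixels" (420x560 bool, what is visible of it) and "rect" ([centre column, centre row, width, height] in pixels, round what is visible of it).
The state is a dict: "time": time; "joint_pos": joint angles; "joint_vel": joint speeds; "joint_efforts": joint torques, N m; "tool_pos": TCP position; "tool_rot": TCP orientation; "contact_force": force on the tool from outside, world axes, zero at the start; "ft_torque": the same for the moment, N m; "gripper_width": opening from 0.0 (shut) to 1.0 (fully open); "grasp_force": force on a finger pad.
Only numpy, scipy, OpenCV 4.12 (cv2) and the standard library are available. Lean on these libraries where they do the work, as an engineer would, in place of code of your own. Each camera call takes 0.05 s, during which the arm holds its last target. There are 200 camera calls.

## Working session

There is one attempt and no reset: what is moved stays moved. The work goes in short steps, Python scripts to look and compute and a tool call to move; the robot and the scene stay as the last step left them, time stands still between calls to the robot, and variables do not carry over. Pictures are saved under pics/ and viewed, at most 10 in all, crops included, and the job is handed in when it is done.

Besides the shell and the picture viewer there is one more tool, called as a command line: name --argument value ..., lists and objects as JSON in quotes. jog_arm: Moves the arm, as the interface text tells. Its arguments: {"type":"object","properties":{"moves":{"type":"array"}},"required":["moves"]}

```bash
mkdir -p pics; ls; cat > h.py <<'E'
from plant import *
import numpy as np, cv2
def ray(f,px):
    px=np.atleast_2d(np.asarray(px,float))
    d=np.c_[(px[:,0]-f["cx"])/f["fx"],(px[:,1]-f["cy"])/f["fy"]]
    u=d.copy()
    for _ in range(20): u=d/(1+f["k1"]*(u**2).sum(1,keepdims=True))
    return np.c_[u,np.ones(len(u))]
def atz(f,px,z):
    R=np.array(f["R"]);t=np.array(f["t"]);c=-R.T@t
    w=ray(f,px)@R
    return c+w*((z-c[2])/w[:,2])[:,None]
def cloud(f,mask):
    v,u=np.nonzero(mask&(f["depth"]>0))
    r=ray(f,np.c_[u,v])*f["depth"][v,u][:,None]
    return (r-np.array(f["t"]))@np.array(f["R"]), np.c_[u,v]
def proj(f,X):
    p=np.atleast_2d(X)@np.array(f["R"]).T+np.array(f["t"]);s=p[:,:2]/p[:,2:]
    s=s*(1+f["k1"]*(s**2).sum(1,keepdims=True))
    return s*[f["fx"],f["fy"]]+[f["cx"],f["cy"]]
E
python3 - <<'E'
from h import *
for n in("side","top"):
    f=grab_frame(n);cv2.imwrite(f"pics/{n}0.png",f["color"])
    print(n,-np.array(f["R"]).T@f["t"],f["fx"],f["k1"])
    for o in("saw_jig","fence","end_stop","strip_bundle","cam_lever","try_square","offcut","pencil","back_saw"):
        r=regions_of(o,f)
        if r:
            P,_=cloud(f,r[0]["pixels"]);rc=cv2.minAreaRect(P[:,:2].astype(np.float32)*1000)
            print(o,round(r[0]["p"],2),np.round(r[0]["rect"]),np.round(np.percentile(P,[2,50,98],axis=0)*1000).tolist(),np.round(rc[0]),np.round(rc[1]),round(rc[2],1))
print(state())
E
```

```text
pics
side [0.86812656 0.54380822 0.80380268] 515.8164297095017 -0.08983750469252708
saw_jig 0.67 [267. 274. 122. 108.] [[426.0, -86.0, 4.0], [506.0, 15.0, 13.0], [615.0, 124.0, 41.0]] [505.  12.] [230. 198.] 81.2
fence 0.66 [234. 283.  58.  84.] [[574.0, -93.0, 15.0], [598.0, 24.0, 38.0], [618.0, 107.0, 42.0]] [592.  -5.] [230.  23.] 81.3
end_stop 0.56 [231. 239.  27.  25.] [[510.0, -121.0, -1.0], [538.0, -77.0, 34.0], [566.0, -69.0, 39.0]] [530. -99.] [57. 73.] 80.7
strip_bundle 0.79 [280. 301.  88. 107.] [[508.0, -24.0, 12.0], [551.0, 104.0, 28.0], [591.0, 202.0, 31.0]] [540.  80.] [252.  73.] 80.1
cam_lever 0.79 [295. 251.  26.  49.] [[405.0, -13.0, 11.0], [472.0, 34.0, 31.0], [502.0, 67.0, 38.0]] [451.  14.] [136.  46.] 44.7
try_square 0.93 [278. 186.  43.  57.] [[285.0, -228.0, -2.0], [363.0, -190.0, 5.0], [388.0, -72.0, 16.0]] [ 363. -161.] [184.  94.] 55.7
offcut 0.88 [248. 199.  28.  27.] [[418.0, -199.0, -0.0], [440.0, -158.0, 17.0], [459.0, -129.0, 20.0]] [ 436. -164.] [73. 38.] 75.3
pencil 0.56 [374. 270.  72.  44.] [[337.0, 75.0, 1.0], [352.0, 161.0, 6.0], [373.0, 220.0, 
[... 1188 characters left out ...]
 1.0, 'joint_pos': array([ 1.03599490e+00,  5.26648709e-02,  1.61289379e+00, -1.15094305e-06,
        1.47599995e+00, -1.18978442e-01]), 'joint_vel': array([ 0.00042605,  0.00039186,  0.00035007,  0.00238213,  0.00044698,
       -0.00170232]), 'joint_efforts': array([-5.95704423e-04, -3.93691456e+01, -3.70471287e+01, -1.30363601e-04,
        3.87323898e-04, -2.29771828e-06]), 'tool_pos': array([0.25244375, 0.57173182, 0.23132909]), 'tool_rot': array([6.00899926e-06, 2.06416768e-01, 9.78464163e-01, 1.59387105e-05]), 'contact_force': array([0.22371823, 0.07226391, 0.16819072]), 'ft_torque': array([-0.01068202,  0.05081939,  0.02178247]), 'grasp_force': 0.0, 'gripper_width': 1.0002916651535416}
```

```bash
python3 - <<'E'
from h import *
ims=[]
for n,(u,v,w,h) in (("side",(200,200,120,165)),("top",(150,110,170,125))):
    f=grab_frame(n);ims.append(cv2.resize(f["color"][v:v+h,u:u+w],None,fx=3.2 if n=="side" else 4,fy=3.2 if n=="side" else 4,interpolation=cv2.INTER_CUBIC))
    for o in("fence","end_stop","strip_bundle","cam_lever"):
        r=regions_of(o,f)
        if not r: print(o,None);continue
        P,px=cloud(f,r[0]["pixels"]);P=P*1000
        zz=dict(fence=(38,44),end_stop=(34,43),strip_bundle=(26,32),cam_lever=(28,40))[o]
        k=(P[:,2]>zz[0])&(P[:,2]<zz[1]);zt=np.median(P[k,2])
        m=np.zeros((420,560),np.uint8);m[px[k,1],px[k,0]]=1
        nc,l,s,_=cv2.connectedComponentsWithStats(m);m=(l==1+s[1:,4].argmax())
        v_,u_=np.nonzero(m)
        Q=atz(f,np.c_[u_,v_],zt/1000)[:,:2]*1000
        rc=cv2.minAreaRect(Q.astype(np.float32));print(n,o,round(float(zt),1),np.round(rc[0],1),np.round(rc[1],1),round(rc[2],2),len(Q))
        c,(e,V)=Q.mean(0),np.linalg.eigh(np.cov(Q.T));a=V[:,1];print('   pca',np.round(c,1),np.degrees(np.arctan2(a[1],a[0])).round(2), 'len',np.ptp(Q@a).round(1),np.ptp(Q@V[:,0]).round(1))
cv2.imwrite("pics/a.png",ims[0]);cv2.imwrite("pics/b.png",ims[1])
E
```

```text
side fence 39.5 [593.1   6.1] [206.8  22.4] 81.04 755
   pca [595.3  19.5] 81.38 len 206.7 22.6
side end_stop 36.3 [538.3 -80.9] [23.6 57.3] 80.33 201
   pca [538.6 -82.2] 171.77 len 57.5 23.9
side strip_bundle 28.1 [546.9  86.9] [236.7  62. ] 80.06 3136
   pca [548.6  95.6] 80.0 len 236.7 62.0
side cam_lever 31.7 [456.2  18.9] [123.1  46. ] 44.3 599
   pca [463.5  29.1] -141.67 len 124.6 46.7
top fence 39.8 [592.3   1.8] [208.3  22.5] 81.06 628
   pca [592.6   0.8] 81.04 len 208.3 22.5
top end_stop 37.5 [538.7 -85.2] [19.8 60.5] 81.12 205
   pca [538.  -85.2] 170.74 len 60.6 20.0
top strip_bundle 28.6 [547.2  83.4] [235.2  62.5] 79.69 2256
   pca [546.6  82.9] 79.87 len 235.2 62.5
top cam_lever 32.9 [454.7  15.7] [121.4  44.3] 44.93 529
   pca [460.3  24. ] -141.53 len 122.1 44.7
```

View pics/a.png

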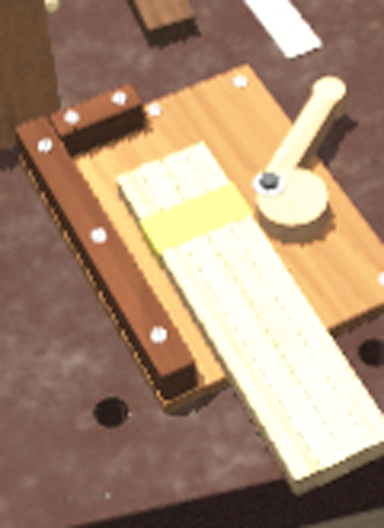

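View pics/b.png

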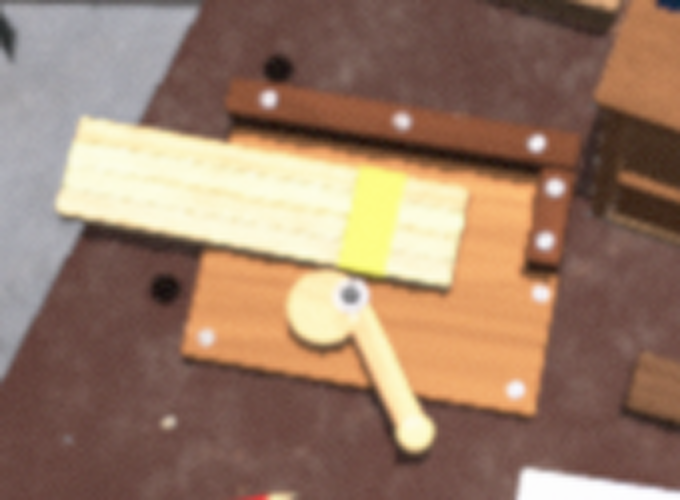

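The jig is at about (522.5, 14.5) mm with yaw −8.95°. In the jig frame the bundle is at about (13, 73.5) and 1.2° askew. The crops show the cam and lever open, pointing right and towards the robot, with the lever end at crop b pixel (414, 432). I'll close and align the tool, then approach the near side of the bundle beyond the cam.

jog_arm --moves '[[[0, 0, 0, 0, 0, 0, -0.0865], [0, 0, 0, 0, 0, 0, -0.0865], [0, 0, 0, 0, 0, 0, -0.086], [0, -2.13, -3.06, 0.8, 0, 0, 0], [0, -2.13, -3.06, 0.8, 0, 0, 0], [0, -2.13, -3.06, 0.8, 0, 0, 0], [0, -2.13, -3.06, 0.8, 0, 0, 0], [0, -2.13, -3.06, 0.8, 0, 0, 0], [0, -2.13, -3.06, 0.8, 0, 0, 0], [0, -2.13, -3.06, 0.8, 0, 0, 0], [0, -2.13, -3.06, 0.8, 0, 0, 0], [0, -2.13, -3.06, 0.8, 0, 0, 0], [0, -2.13, -3.06, 0.8, 0, 0, 0], [0, -2.13, -3.06, 0.8, 0, 0, 0], [0, -2.13, -3.06, 0.8, 0, 0, 0], [0, -2.13, -3.06, 0.8, 0, 0, 0], [0, -2.13, -3.06, 0.8, 0, 0, 0], [0, 0, 0, 0, 0, 0, 0]]]'

```text
time: 3.0
tool_pos: [0.4814, 0.097, 0.1182]
tool_rot: [-0.0, 0.081, 0.997, -0.001]
contact_force: [0.1, -0.1, 0.5]
gripper_width: 0.002
grasp_force: 0.0
```

```bash
cat >> h.py <<'E'
O=np.array([522.5,14.5]);yaw=np.radians(-8.95)
EX=np.array([np.cos(yaw),np.sin(yaw)]);EY=np.array([-EX[1],EX[0]])
def J(p): d=np.asarray(p)[...,:2]-O; return np.stack([d@EX,d@EY],-1)
def st():
    s=state();a,b=s["tool_rot"][1:3]
    F=s["contact_force"];print("t",round(s["time"],2),"jig",J(s["tool_pos"]*1000).round(1),"z",round(s["tool_pos"][2]*1000,1),"tool y ang rel jig y",round(np.degrees(np.arctan2(2*b*b-1,2*a*b)-np.pi/2-yaw),2),"F jig",np.round([F[:2]@EX,F[:2]@EY,F[2]],1),"grip",round(s["gripper_width"],2),"j6",round(s["joint_pos"][5],2))
def bun(n="top"):
    f=grab_frame(n);r=regions_of("strip_bundle",f)
    if not r: print("none");return f
    P,px=cloud(f,r[0]["pixels"]);k=abs(P[:,2]-.0285)<.004
    m=np.zeros((420,560),np.uint8);m[px[k,1],px[k,0]]=1
    nc,l,s,_=cv2.connectedComponentsWithStats(m);v,u=np.nonzero(l==1+s[1:,4].argmax())
    Q=J(atz(f,np.c_[u,v],.0288)*1000).astype(np.float32);rc=cv2.minAreaRect(Q);print(n,"bundle",np.round(rc[0],1),np.round(rc[1],1),round(rc[2],2));return f
E
python3 -c "
from h import *
st()"
```

```text
t 3.0 jig [-53.4  75.1] z 118.2 tool y ang rel jig y -0.38 F jig [ 0.1 -0.1  0.5] grip 0.0 j6 -1.36
```

jog_arm --moves '[[[0, 0, 0.3, 2.5, 0, 0, 0], [0, 0, 0, 2.5, 0, 0, 0], [0, 0, 0, 2.5, 0, 0, 0], [0, 0, 0, 1.5, 0, 0, 0], [0, 0, 0, 1.0, 0, 0, 0], [0, 0, 0, 0, 0, 0, 0], [0, -0.5, 0, 0, 0, 0, 0], [0, -0.5, 0, 0, 0, 0, 0], [0, -0.5, 0, 0, 0, 0, 0], [0, -0.4, 0, 0, 0, 0, 0], [0, -0.4, 0, 0, 0, 0, 0], [0, -0.4, 0, 0, 0, 0, 0], [0, -0.3, 0, 0, 0, 0, 0], [0, -0.3, 0, 0, 0, 0, 0], [0, -0.3, 0, 0, 0, 0, 0], [0, -0.3, 0, 0, 0, 0, 0], [0, -0.2, 0, 0, 0, 0, 0], [0, 0, 0, 0, 0, 0, 0]]]'

```text
time: 4.5
tool_pos: [0.5214, 0.0985, 0.0192]
tool_rot: [0.0, 0.078, 0.997, -0.0]
contact_force: [-0.1, -0.2, 0.3]
gripper_width: 0.002
grasp_force: 0.0
```

```bash
python3 -c "
from h import *
st()
bun('side');f=bun()
cv2.imwrite('pics/c.png',cv2.resize(f['color'][80:250,130:330],None,fx=3,fy=3))"
```

```text
t 4.5 jig [-14.2  82.8] z 19.2 tool y ang rel jig y -0.04 F jig [-0.  -0.2  0.3] grip 0.0 j6 -1.37
side bundle [26.3 73.1] [236.8  61.8] 83.38
top bundle [19.5 14.6] [125.7  62.5] 83.78
```

View pics/c.png

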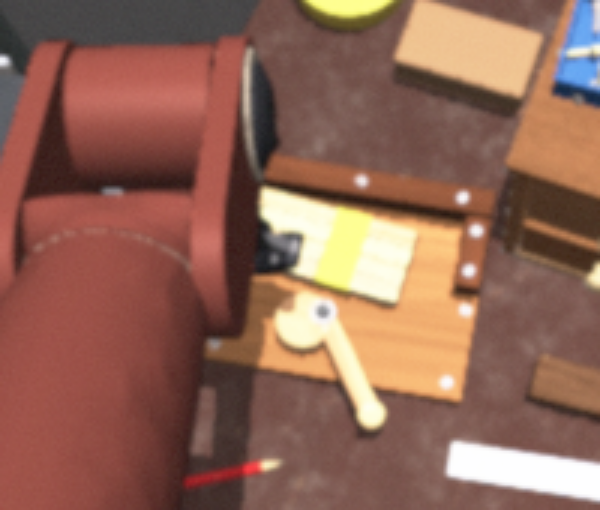

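jog_arm --moves '[[[0, 0.8, 0, 0, 0, 0, 0], [0, 0, -0.8, 0, 0, 0, 0], [0, 0, -0.8, 0, 0, 0, 0], [0, 0, 0, 0, 0, 0, 0], [0, -0.4, 0, 0, 0, 0, 0], [0, -0.4, 0, 0, 0, 0, 0], [0, -0.3, 0, 0, 0, 0, 0], [0, -0.2, 0, 0, 0, 0, 0], [0, -0.2, 0, 0, 0, 0, 0], [0, 0, 0, 0, 0, 0, 0], [0, 0, 0, 0, 0, 0, 0]]]'

```text
time: 5.62
tool_pos: [0.5226, 0.0819, 0.0184]
tool_rot: [-0.004, 0.078, 0.997, -0.0]
contact_force: [-10.9, -0.2, 7.3]
gripper_width: -0.0
grasp_force: 5.4
```

```bash
python3 -c "
from h import *
st()
bun('side')"
```

```text
t 5.62 jig [-10.4  66.6] z 18.4 tool y ang rel jig y -0.01 F jig [-10.7  -1.9   7.3] grip -0.0 j6 -1.4
side bundle [30.2 76.1] [236.7  60.9] 89.76
```

jog_arm --moves '[[[0, 1.5, 0, 0, 0, 0, 0], [0, 0, 0, -2.5, 0, 0, 0], [0, 0, 0, -2.0, 0, 0, 0], [0, -0.8, 3.2, 0, 0, 0, 0], [0, -0.8, 3.2, 0, 0, 0, 0], [0, -0.8, 3.2, 0, 0, 0, 0], [0, -0.8, 3.2, 0, 0, 0, 0], [0, -0.8, 3.2, 0, 0, 0, 0], [0, -1.3, 0, 0, 0, 0, 0], [0, 0, 0, 0, 0, 0, 0], [0, 0, 0, 2.5, 0, 0, 0], [0, 0, 0, 2.0, 0, 0, 0], [0, 0, 0, 0, 0, 0, 0]]]'

```text
time: 6.8
tool_pos: [0.5843, 0.2324, 0.0144]
tool_rot: [-0.004, 0.079, 0.997, -0.001]
contact_force: [-1.0, -0.5, -0.2]
gripper_width: 0.001
grasp_force: 0.0
```

```bash
python3 -c "
from h import *
st()
bun('side')"
```

```text
t 6.8 jig [ 27.2 224.8] z 14.4 tool y ang rel jig y -0.07 F jig [-0.9 -0.7 -0.2] grip 0.0 j6 -1.15
side bundle [30.5 76.8] [237.1  58.1] 87.74
```

jog_arm --moves '[[[0, -0.3, 0, -0.5, 0, 0, 0], [0, 0, -0.6, 0, 0, 0, 0], [0, 0, -0.5, 0, 0, 0, 0], [0, 0, -0.4, 0, 0, 0, 0], [0, 0, -0.4, 0, 0, 0, 0], [0, 0, -0.4, 0, 0, 0, 0], [0, 0, -0.4, 0, 0, 0, 0], [0, 0, -0.4, 0, 0, 0, 0], [0, 0, -0.4, 0, 0, 0, 0], [0, 0, -0.4, 0, 0, 0, 0], [0, 0, -0.4, 0, 0, 0, 0], [0, 0, -0.4, 0, 0, 0, 0], [0, 0, -0.3, 0, 0, 0, 0], [0, 0, -0.3, 0, 0, 0, 0], [0, 0, 0, 0, 0, 0, 0]]]'

```text
time: 8.15
tool_pos: [0.5826, 0.1803, 0.0243]
tool_rot: [-0.0, 0.078, 0.997, -0.0]
contact_force: [0.6, -0.3, -0.1]
gripper_width: -0.0
grasp_force: 0.0
```

```bash
python3 -c "
from h import *
st()
bun('side')"
```

```text
t 8.15 jig [ 33.5 173.2] z 24.3 tool y ang rel jig y -0.05 F jig [ 0.6 -0.2 -0.1] grip -0.0 j6 -1.24
side bundle [29.8 51.9] [237.   59.8] 88.97
```

jog_arm --moves '[[[0, 0, 0.3, 0, 0, 0, 0], [0, 0, 0, 0.5, 0, 0, 0], [0, 0, -0.4, 0, 0, 0, 0], [0, 0, -0.3, 0, 0, 0, 0], [0, 0, -0.3, 0, 0, 0, 0], [0, 0, -0.3, 0, 0, 0, 0], [0, 0, -0.3, 0, 0, 0, 0], [0, 0, -0.3, 0, 0, 0, 0], [0, 0, -0.2, 0, 0, 0, 0], [0, 0, 0, 0, 0, 0, 0]]]'

```text
time: 9.08
tool_pos: [0.5804, 0.1642, 0.0199]
tool_rot: [0.001, 0.079, 0.997, 0.002]
contact_force: [1.6, 6.4, 3.9]
gripper_width: 0.001
grasp_force: 4.8
```

```bash
python3 -c "
from h import *
st()
f=bun('side')
cv2.imwrite('pics/d.png',cv2.resize(f['color'][180:380,180:400],None,fx=3,fy=3))"
```

```text
t 9.08 jig [ 33.9 156.9] z 19.9 tool y ang rel jig y -0.09 F jig [0.5 6.6 3.9] grip 0.0 j6 -1.26
side bundle [43.9 71.3] [166.3  41.8] 77.51
```

View pics/d.png

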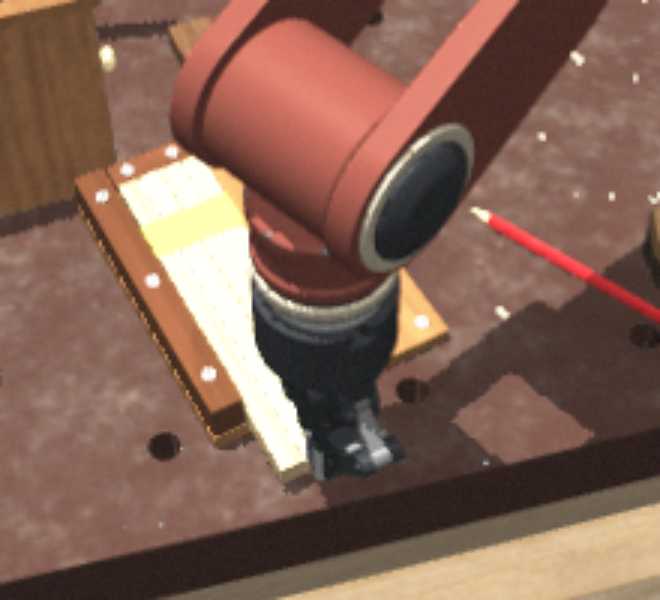

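jog_arm --moves '[[[0, 0, 2.0, 0, 0, 0, 0], [0, 0, 0, -3.0, 0, 0, 0], [0, 0, 0, -3.0, 0, 0, 0], [0, 2.7, -3.0, 0, 0, 0, 0], [0, 2.7, -3.0, 0, 0, 0, 0], [0, 2.6, -3.0, 0, 0, 0, 0], [0, 0, -1.6, 0, 0, 0, 0], [0, 0, 0, 0, 0, 0, 0], [0, 0, 0, 3.0, 0, 0, 0], [0, 0, 0, 3.0, 0, 0, 0], [0, -1.0, 0, 0, 0, 0, 0], [0, -0.8, 0, 0, 0, 0, 0], [0, -0.6, 0, 0, 0, 0, 0], [0, -0.4, 0, 0, 0, 0, 0], [0, -0.4, 0, 0, 0, 0, 0], [0, -0.4, 0, 0, 0, 0, 0], [0, 0, 0, 0, 0, 0, 0]]]'

```text
time: 10.6
tool_pos: [0.523, 0.0853, 0.0201]
tool_rot: [-0.001, 0.078, 0.997, 0.0]
contact_force: [-3.7, 1.6, 2.1]
gripper_width: 0.001
grasp_force: 1.6
```

```bash
python3 -c "
from h import *
st()
f=bun('side')"
```

```text
t 10.6 jig [-10.5  70. ] z 20.1 tool y ang rel jig y -0.03 F jig [-3.9  1.   2.1] grip 0.0 j6 -1.39
side bundle [29.6 35.8] [236.4  60.6] 89.57
```

jog_arm --moves '[[[0, -0.2, 0, 0, 0, 0, 0], [0, 0, 0, 0, 0, 0, 0], [0, 1.5, 0, 0, 0, 0, 0], [0, 0, 0, -3.0, 0, 0, 0], [0, 0, 0, -3.0, 0, 0, 0], [0, 1.3, -3.5, 0, 0, 0, 0], [0, 1.2, -3.5, 0, 0, 0, 0], [0, 1.2, -3.5, 0, 0, 0, 0], [0, 1.2, -2.5, 0, 0, 0, 0], [0, 0, 0, 0, 0, 0, 0.112], [0, 0, 0, 0, 0, 0, 0.112], [0, 0, 0, 0, 0, 0, 0.112], [0, 0, 0, 0, 0, 0, 0.112], [0, 0, 0, 0, 0, 0, 0.112], [0, 0, 0, 0, 0, 0, 0.112], [0, 0, 0, 0, 0, 0, 0.112], [0, 0, 0, 0, 0, 0, 0]]]'

```text
time: 12.12
tool_pos: [0.442, -0.0338, 0.0798]
tool_rot: [0.001, 0.454, 0.891, 0.0]
contact_force: [0.5, -0.3, 1.0]
gripper_width: -0.003
grasp_force: 0.0
```

```bash
cat >> h.py <<'E'
def lev(n):
    f=grab_frame(n);r=regions_of("cam_lever",f)
    if not r: print("no lever");return f
    P,px=cloud(f,r[0]["pixels"]);k=abs(P[:,2]-.033)<.0045
    Q=J(atz(f,px[k],.033)*1000)-[-36.5,10];d=np.hypot(*Q.T);k=(d>40)&(d<105)
    a=np.arctan2(*Q[k][:,::-1].T)%(2*np.pi);print(n,"lever value",3.927-np.median(a),"n",k.sum(),"max r",d[k].max().round(1));return f
E
python3 -c "
from h import *
st()
f=lev('side');f=bun('side');f=bun('top');g=lev('top')
cv2.imwrite('pics/e.png',cv2.resize(f['color'][80:250,130:330],None,fx=3,fy=3))"
```

```text
t 12.12 jig [-72.  -60.3] z 79.8 tool y ang rel jig y -45.05 F jig [ 0.5 -0.3  1. ] grip -0.0 j6 -0.87
side lever value 0.19201565845607727 n 207 max r 104.9
side bundle [30.  35.6] [238.9  60.9] 89.77
top bundle [ 30.2 120.8] [57.7 60.8] 89.32
top lever value 0.09106470211318829 n 7 max r 44.8
```

View pics/e.png

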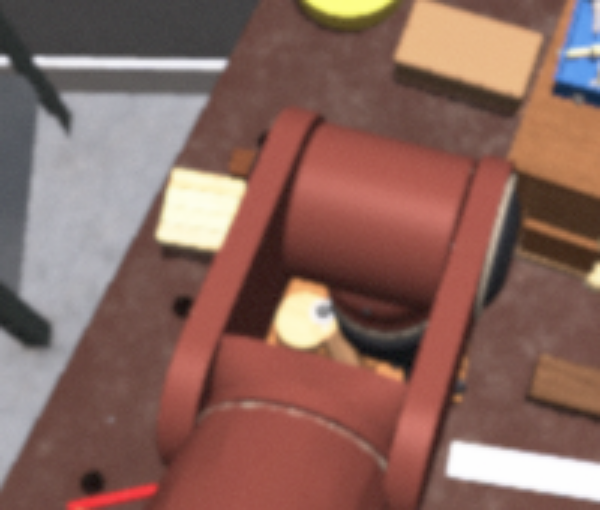

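jog_arm --moves '[[[0, 0, 0, 3.0, 0, 0, 0], [0, 0, 0, 3.0, 0, 0, 0], [0, 0, 0, 0, 0, 0, 0], [0, 0.76, -0.21, 0, 0, 0, 0.1], [0, 0.76, -0.21, 0, 0, 0, 0.1], [0, 0.76, -0.21, 0, 0, 0, 0.1], [0, 0.76, -0.21, 0, 0, 0, 0.1], [0, 0.76, -0.21, 0, 0, 0, 0.1], [0, 0.76, -0.21, 0, 0, 0, 0.1], [0, 0.76, -0.21, 0, 0, 0, 0.1], [0, 0.76, -0.21, 0, 0, 0, 0.1], [0, 0.76, -0.21, 0, 0, 0, 0.1], [0, 0.76, -0.21, 0, 0, 0, 0.1], [0, 0.76, -0.21, 0, 0, 0, 0.1], [0, 0.76, -0.21, 0, 0, 0, 0.1], [0, 0.76, -0.21, 0, 0, 0, 0.1], [0, 0.76, -0.21, 0, 0, 0, 0.1], [0, 0, 0, 0, 0, 0, 0]]]'

```text
time: 14.02
tool_pos: [0.4177, 0.0653, 0.0209]
tool_rot: [0.001, 0.921, 0.39, 0.001]
contact_force: [1.0, -0.4, -0.2]
gripper_width: 0.0
grasp_force: 0.1
```

```bash
cat >> h.py <<'E'
def arc():
    s=state();a,b=s["tool_rot"][1:3];X=np.array([2*a*a-1,2*a*b]);X=np.array([X@EX,X@EY]);X/=np.hypot(*X)
    v=3.927-(np.arctan2(X[1],X[0])+np.pi/2)%(2*np.pi);Y=np.array([X[1],-X[0]]);d=np.array([-36.5,10])-J(s["tool_pos"]*1000)
    print("virtual v",v.round(3),"s,r",(d@X).round(1),(d@Y).round(1),"=> contact v",(v+(19-d@X)/(d@Y)).round(3))
E
python3 -c "
from h import *
st();arc()
f=lev('side');f=bun('side')"
```

```text
t 14.02 jig [-111.5   33.8] z 20.9 tool y ang rel jig y -125.17 F jig [ 1.1 -0.3 -0.2] grip 0.0 j6 0.75
virtual v 1.399 s,r 23.7 75.0 => contact v 1.337
side lever value 1.4146272659118257 n 222 max r 98.1
side bundle [30.2 36.3] [234.5  61.2] 89.78
```

jog_arm --moves '[[[0, 0.76, -0.21, 0, 0, 0, 0.1], [0, 0.76, -0.21, 0, 0, 0, 0.1], [0, 0.76, -0.21, 0, 0, 0, 0.1], [0, 0.76, -0.21, 0, 0, 0, 0.1], [0, 0.38, -0.1, 0, 0, 0, 0.05], [0, 0.38, -0.1, 0, 0, 0, 0.05], [0, 0.38, -0.1, 0, 0, 0, 0.05], [0, 0, 0, 0, 0, 0, 0]]]'

```text
time: 14.88
tool_pos: [0.4449, 0.0964, 0.0193]
tool_rot: [-0.0, 0.992, 0.125, -0.0]
contact_force: [0.1, -0.1, 0.3]
gripper_width: 0.002
grasp_force: 0.1
```

```bash
python3 -c "
from h import *
st();arc()
f=lev('side');f=bun('side')"
```

```text
t 14.88 jig [-89.4  68.9] z 19.3 tool y ang rel jig y -156.67 F jig [ 0.1 -0.   0.3] grip 0.0 j6 1.37
virtual v 1.949 s,r 25.3 75.0 => contact v 1.865
side lever value 1.918031775123 n 228 max r 99.5
side bundle [30.  36.2] [237.1  60.9] 89.77
```

Now I'll tighten. The tangent direction needs about 0.25 rad plus some compliance.

jog_arm --moves '[[[0, 0.38, -0.1, 0, 0, 0, 0.05], [0, 0.38, -0.1, 0, 0, 0, 0.05], [0, 0.38, -0.1, 0, 0, 0, 0.05], [0, 0.38, -0.1, 0, 0, 0, 0.05], [0, 0.3, 0, 0, 0, 0, 0], [0, 0, 0, 0, 0, 0, 0]]]'

```text
time: 15.58
tool_pos: [0.4589, 0.1026, 0.0181]
tool_rot: [0.001, 1.0, 0.026, -0.005]
contact_force: [-8.5, -3.0, 4.3]
gripper_width: 0.0
grasp_force: 4.5
```

```bash
python3 -c "
from h import *
st();arc()
f=lev('side');f=bun('side')"
```

```text
t 15.58 jig [-76.6  77.1] z 18.1 tool y ang rel jig y -168.06 F jig [-7.9 -4.3  4.3] grip 0.0 j6 1.58
virtual v 2.148 s,r 25.3 73.9 => contact v 2.062
side lever value 2.091059271739911 n 233 max r 99.7
side bundle [29.1 35.3] [236.6  60.6] 89.1
```

jog_arm --moves '[[[0, 0.3, 0, 0, 0, 0, 0], [0, 0.3, 0, 0, 0, 0, 0], [0, 0.2, 0, 0, 0, 0, 0], [0, 0, 0, 0, 0, 0, 0], [0, 0, 0, 0, 0, 0, 0]]]'

```text
time: 16.2
tool_pos: [0.4614, 0.1029, 0.0169]
tool_rot: [0.001, 1.0, 0.026, -0.011]
contact_force: [-24.8, -3.3, 17.3]
gripper_width: 0.004
grasp_force: 13.3
```

```bash
python3 -c "
from h import *
st();arc()
f=lev('side');f=bun('side')"
```

```text
t 16.2 jig [-74.1  77.8] z 16.9 tool y ang rel jig y -168.03 F jig [-23.9  -7.1  17.3] grip 0.0 j6 1.58
virtual v 2.147 s,r 22.7 74.2 => contact v 2.097
side lever value 2.1162054637480496 n 235 max r 99.7
side bundle [29.9 34.8] [237.3  60.6] 89.76
```

jog_arm --moves '[[[0, 0.3, 0, -0.1, 0, 0, 0], [0, 0.3, 0, 0, 0, 0, 0], [0, 0, 0, 0, 0, 0, 0], [0, 0, 0, 0, 0, 0, 0]]]'

```text
time: 16.73
tool_pos: [0.4617, 0.1031, 0.0163]
tool_rot: [0.001, 0.999, 0.027, -0.019]
contact_force: [-40.6, -3.9, 28.1]
gripper_width: 0.003
grasp_force: 21.6
```

```bash
python3 -c "
from h import *
st();arc()
f=lev('side')"
```

```text
t 16.73 jig [-73.9  78. ] z 16.3 tool y ang rel jig y -168.0 F jig [-39.5 -10.2  28.1] grip 0.0 j6 1.58
virtual v 2.147 s,r 22.4 74.3 => contact v 2.101
side lever value 2.139217521461779 n 219 max r 100.1
```

The lever is at its end stop: 16 N more moved it only 0.3 mm. I'll back off and lift clear.

jog_arm --moves '[[[0, -0.7, 0, 0, 0, 0, 0], [0, -0.8, 0, 0, 0, 0, 0], [0, -2.0, 0, 0, 0, 0, 0], [0, -1.0, 0, 0, 0, 0, 0], [0, 0, 0, -4.0, 0, 0, 0], [0, 0, 0, -4.0, 0, 0, 0], [0, 0, -4.0, -3.0, 0, 0, 0], [0, 0, -4.0, 0, 0, 0, 0], [0, 0, -4.0, 0, 0, 0, 0], [0, 0, -4.0, 0, 0, 0, 0], [0, 0, -4.0, 0, 0, 0, 0], [0, 0, -4.0, 0, 0, 0, 0], [0, 0, -4.0, 0, 0, 0, 0], [0, 0, -4.0, 0, 0, 0, 0], [0, 0, 0, 0, 0, 0, 0], [0, 0, 0, 0, 0, 0, 0]]]'

```text
time: 18.17
tool_pos: [0.4149, 0.4163, 0.1252]
tool_rot: [-0.0, 1.0, 0.027, 0.0]
contact_force: [0.8, -0.4, -0.0]
gripper_width: 0.001
grasp_force: 0.0
```

```bash
python3 -c "
from h import *
st()
f=lev('side');f=bun('side');g=lev('top');f=bun('top')
cv2.imwrite('pics/g.png',cv2.resize(f['color'][100:300,130:350],None,fx=3,fy=3))"
```

```text
t 18.17 jig [-168.8  380.2] z 125.2 tool y ang rel jig y -167.92 F jig [ 0.8 -0.2 -0. ] grip 0.0 j6 2.18
side lever value 2.116837315581221 n 237 max r 99.7
side bundle [30.3 35. ] [236.7  60.4] 89.79
top lever value 2.0874629778997305 n 176 max r 95.1
top bundle [29.  31.8] [ 63.6 235.4] 0.19
```

View pics/g.png

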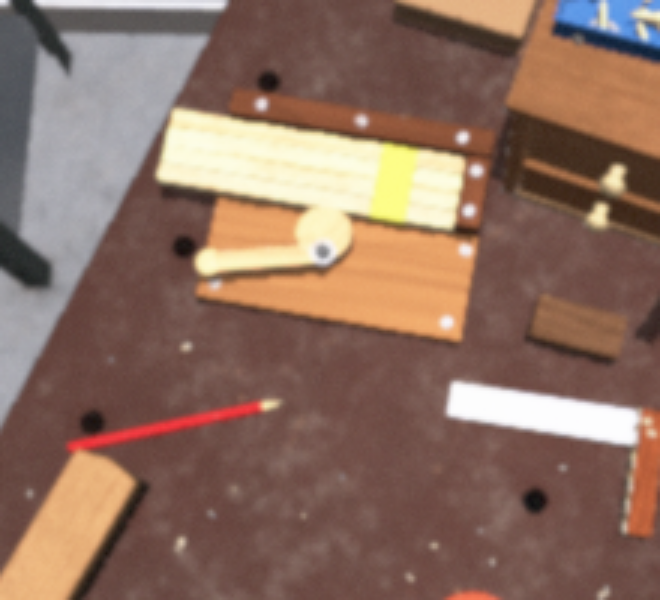

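The picture shows the bundle flat on the fence, its end touching the stop at about (463, 190). The lever points left and the cam at about (325, 232) presses on the bundle. The pencil, square and offcut haven't moved.

```bash
python3 -c "
from plant import *
print(job_done())"
```

```text
the job is handed in; nothing more can be done
None
```

I handed the job in: the bundle sits flat against the fence with its end at the stop (both to within about 2 mm, by camera), the cam lever is clamped at its end of travel (about 2.1 rad), and nothing else was moved.

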